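# Unlock the sump strainer and lift it out level, valve ball and all

### The arm

A 7-joint arm with a two-finger parallel gripper is mounted at the origin on a cart in front of the work surface, level with it; the furniture and walls round the work are solid. World frame = base frame: x ahead of the robot, y to its left, z up, the work surface at z = 0. Lengths are in m, angles in rad, forces in N, time in s.
With the tool pointing down it reaches from about 0.425 to 0.925 m from the base axis. Payload 6.8 kg.
Tool frame: the origin (TCP) lies midway between the tips of the shut fingers; the grasp point (between the pads) lies 19 mm behind it; z points along the fingers, y is the line along which they close (so a half turn about z gives the same grasp; the last joint's range is limited). The gripper opens to 85 mm and grips with 20 to 120 N. Pads are 22 mm wide; open, the fingers measure 114 mm over their backs; the gripper's body (76 mm by 85 mm) begins 54 mm behind the grasp point. The pads swing forward as they close: fully open they stand 13 mm farther back than shut.
Start: joints at [1.054, 0.477, 0.022, 1.555, -0.011, 1.109, -0.083], TCP at [0.268, -0.619, 0.231] pointing down, gripper open.
Joint ranges: [-2.96, 2.96], [-0.34, 2.1], [-1.41, 1.46], [0.24, 2.44], [-1.37, 4.51], [0.17, 1.92], [-2.96, 2.96]. Speed limits (rad/s): [2.39, 2.39, 3.14, 3.14, 3.14, 3.14, 3.14].

### API

Orientations are given as a 3x3 rotation matrix whose columns are the frame's x, y, z axes.
In Python, from rig import arm gives the robot as it stands.
- The arm moves only by the shell command python3 -m creep 'ROWS' [OPENING] [FORCE]. ROWS is a JSON object of lists of equal length, an entry for each row: "delta_pos": the shift along the tool's x, y, z each as a share of 0.4 m, from -1 to 1, a list of three; "yaw": the turn about the tool's z as a share of 45 degrees, from -1 to 1. A call has 1 to 20 rows; each row is the pose to reach, as a shift and turn from the pose commanded when the call began, along the tool's axes at that moment; what a row does not reach only later rows make up. A row lasts 1/8 s, in which the tool goes at most 62.5 mm and 10.7 degrees, less where a joint would pass 70% of its speed; a pose out of reach is approached as far as the arm can. A call with a number of a shift or a turn outside -1 to 1 is refused whole. A call with a gripper value outside its range is refused whole. OPENING is the opening, from 0 (shut) to 1 (fully open), set as the call begins (- or left out, the last holds). The fingers move at their own pace and stop on an object; FORCE is the grip in N (left out, the last holds). Time passes only in rows, so rows that repeat a pose let the fingers close. It gives the time, the measured TCP pose, the force, the opening and the grip force at its end, in the units of the state.
- arm.read_state(): the state, without advancing time (a new reading comes with each control period).
- arm.camera(name): name is "scene" or "top" or "wrist"; returns (picture, depth): 480x640x3 uint8, blue, green, red; 480x640 float32, m along the optical axis (not along the pixel's ray), 0 where there is no reading.
- arm.calibration(name): a dict with "camera_matrix" (3x3 intrinsics, pixels), "distortion" ([k1, k2, p1, p2, k3] as OpenCV has them; the pictures are not rectified), "R" (3x3) and "t" (3): a world point X has camera coordinates R X + t. Camera axes: x right, y down, z forward; pixel columns grow to the right and rows downward; lengths in m; the calibration is good to about 2 mm. A picture is of the moment at which its call begins: read the wrist's pose just before it. calibration takes no time and is no camera call; for the wrist camera it gives the pose at the moment of the call.
- arm.hand_in(): hands the job in; it is judged then, once.
The state is a dict: "clock": time; "qpos": joint angles; "joint_vel": joint speeds; "effort": joint torques, N m; "ee_pos": TCP position; "tcp_rot": TCP orientation; "contact_force": force on the tool from outside, world axes, zero at the start; "moment": the same for the moment, N m; "gripper_width": opening from 0.0 (shut) to 1.0 (fully open); "gripper_force": force on a finger pad.
Only numpy, scipy, OpenCV 4.12 (cv2) and the standard library are available. Lean on these libraries where they do the work, as an engineer would, in place of code of your own. Each camera call takes 0.05 s, during which the arm holds its last target. There are 200 camera calls.

### The job

The dishwasher's drain sump stands on the worktop with its strainer locked in, and its loose valve ball is lying in the middle of the strainer dish. Take the strainer by the grip of its arched handle with a light hold, turn it a quarter turn anticlockwise (seen from above) in its seat so that its lugs come out from under the tabs, then lift it straight up at least 8 cm and finish still holding it up there, level and still over the sump so that it drips back in. Keep the ball in the middle of the dish without touching it, do not force the plastic tabs, and leave the things round about alone.

Things in the scene. Friction and masses are not known exactly. Their poses are not given: they have to be found in the camera images.
- sump: Round grey plastic drain sump, 149 mm in diameter, 54 mm high, standing fast on the worktop; a hose spigot reaches 113 mm from the axis along its +x. Origin: centre of its underside, z up. The strainer sits on a ledge in its mouth, 40 mm up. Two tabs facing each other, from 47.5 to 54 mm up, reach in from the wall to radius 56 mm and roof over the strainer's lugs.
- sump_seat (a point): Centre of the seat ledge, on the sump's axis, 40 mm up. Locked, the strainer's x is at 0 to 0.17 rad anticlockwise from sump x and a stop blocks it clockwise. Its lugs are clear of the tabs from 1.12 rad anticlockwise of sump x and meet a stop at 1.92 rad. Tabs and lugs turn freely with 2.5 mm play upward and 4 mm sideways and must not be loaded with more than 40 N.
- strainer: Stainless strainer, loose, 0.24 kg: shallow perforated dish 104 mm in diameter with a rim 17 mm high, two lugs facing each other out to radius 63 mm along its +x and -x (5 mm thick, 36 degrees wide), and an arched handle (bail) standing in its y-z plane. Origin: on its axis at its underside, 40 mm above the worktop when seated; z up.
- strainer_grip (a point): Centre of the grip on top of the bail, on the strainer's axis, 82 mm above its underside (122 mm above the worktop when seated): black flat-sided bar, 12 mm thick along strainer x, 50 mm long along strainer y, 16 mm high. Pinch it from above across the 12 mm. The bail's legs run from its ends to the rim at y = +-47 mm. A grip of 20 to 40 N a finger carries it; over 60 N a finger bends it.
- strainer_dish (a point): Lowest point of the dish, at its centre on the strainer's axis, 6 mm above the strainer's underside. The dish rises outward by 0.08 (4.6 degrees), so that the ball rolls off centre if the dish is tilted more or jerked sideways.
- valve_ball_center (a point): Centre of the loose smooth plastic ball, 30 mm in diameter, 22 g, that lies in the middle of the dish; its top is 36 mm above the strainer's underside, 38 mm below the grip's underside.
- valve_ball: The same ball (its origin turns with it: use its centre).
- brush: Bystander: dish brush, 269 mm long along its y, 36 mm wide, 62 mm high; origin at the centre of its underside. Leave it alone.
- mug: Bystander: mug, 73 mm wide and 92 mm high; origin at the centre of its underside. Leave it alone.
- cup: Bystander: small white cup, 71 mm wide and 58 mm high; origin at the centre of its underside. Leave it alone.

How it is judged:
On the way:
1. the strainer, still in its seat, turned far enough anticlockwise for its lugs to be clear of the tabs (angle between the x axis of strainer and the x axis of sump, either way round above 1.15 rad and z of strainer in the frame of sump below 0.046 m and horizontal distance between strainer_dish and valve_ball_center below 0.012 m), for 0.2 s.
At the end, for the whole second after the job is handed in: The fingers still hold the strainer at rest, its underside at least 75 mm above its seat, within 40 mm of the sump's axis, tilted less than 0.08 rad, touching nothing else, the ball resting in the dish within 8 mm of its centre (z of strainer in the frame of sump above 0.115 m and horizontal distance between strainer and sump below 0.04 m and angle between strainer's own z axis and vertical below 0.08 rad and horizontal distance between strainer_dish and valve_ball_center below 0.008 m and contact force between valve_ball and strainer above 0.05 N and contact force between the fingers and strainer above 2 N and contact force between strainer and sump below 0.05 N and linear speed of strainer below 0.02 m/s and angular speed of strainer below 0.15 rad/s); the arm keeps its last pose, push and grip.
It fails at once if the ball left the middle of the dish (more than 20 mm off centre) or the robot touched it (horizontal distance between strainer_dish and valve_ball_center above 0.02 m or contact force between any of the fingers, the arm and valve_ball above 0.3 N).
It fails at once if the strainer was tilted more than 0.15 rad (angle between strainer's own z axis and vertical above 0.15 rad).
It fails at once if strainer and sump were forced against each other (more than 40 N) (contact force between strainer and sump above 40 N).
It fails at once if the strainer's grip was squeezed with more than 60 N a finger, 120 N in all (contact force between the fingers and strainer above 120 N).
It fails at once if the brush, the mug or the cup was disturbed (moved more than 20 mm) (distance of any of brush, mug, cup from where it was at the start of the episode above 0.02 m).
It also fails if it takes over 40 s, if anything falls off the work surface, if the arm or the gripper's body presses on something with over 40 N, if the wrist force passes 120 N, or if a joint passes its speed limit or range.

## Working session

There is one attempt and no reset: what is moved stays moved. The work goes in short steps, Python scripts to look and compute and a shell command to move; the robot and the scene stay as the last step left them, time stands still between calls to the robot, and variables do not carry over. Pictures are saved under pics/ and viewed, at most 10 in all, crops included, and the job is handed in when it is done.

```bash
mkdir -p pics; ls; python3 - <<'E'
from rig import arm
import cv2,numpy as np
s=arm.read_state();print(s)
for n in("scene","top"):
    p,d=arm.camera(n);cv2.imwrite(f"pics/{n}.png",p);np.savez(f"pics/{n}.npz",p=p,d=d);print(n,arm.calibration(n))
E
```

```text
pics
{'clock': 0.0, 'qpos': array([ 1.05389906,  0.47779836,  0.02233629,  1.55648672, -0.01152663,
        1.10928887, -0.08307333]), 'joint_vel': array([ 0.00031875, -0.00036517, -0.00203608,  0.00108353, -0.00050182,
        0.00025169, -0.0005946 ]), 'effort': array([ 3.36268258e-04, -5.96444178e+01,  1.60811026e+00, -2.81190813e+01,
        1.24497194e-02,  9.24247492e-03,  1.20208142e-05]), 'ee_pos': array([ 0.26806844, -0.61882365,  0.23031192]), 'tcp_rot': array([[ 9.17583999e-01,  3.97541067e-01, -8.39044038e-04],
       [ 3.97541937e-01, -9.17582518e-01,  1.65275613e-03],
       [-1.12853704e-04, -1.85009777e-03, -9.99998282e-01]]), 'contact_force': array([ 0.10995708, -0.16111031, -0.24242296]), 'moment': array([-0.06718575, -0.02965955,  0.00805306]), 'gripper_force': 0.0, 'gripper_width': 0.9993218390196613}
scene {'camera_matrix': array([[460.74903442,   0.        , 317.60687715],
       [  0.        , 460.74903442, 240.49505818],
       [  0.        ,   0.        ,   1.        ]]), 'distortion': array([-0.01102733,  0.        ,  0.        ,  0.        ,  0.        ]), 'R': array([[-0.63750744, -0.77042832, -0.00494661],
       [-0.43166711,  0.36249557, -0.8259906 ],
       [ 0.63815967, -0.52443986, -0.56366219]]), 't': array([0.36714738, 0.28079375, 0.6132219 ])}
top {'camera_matrix': array([[571.62073319,   0.        , 320.80934345],
       [  0.        , 571.62073319, 245.71444171],
       [  0.        ,   0.        ,   1.        ]]), 'distortion': array([-0.02800675,  0.        ,  0.        ,  0.        ,  0.        ]), 'R': array([[-0.01060552, -0.99958353,  0.02683837],
       [-0.99499678,  0.00788276, -0.09959557],
       [ 0.09934253, -0.02776035, -0.99466599]]), 't': array([0.04888877, 0.52370056, 1.01633279])}
```

View pics/top.png

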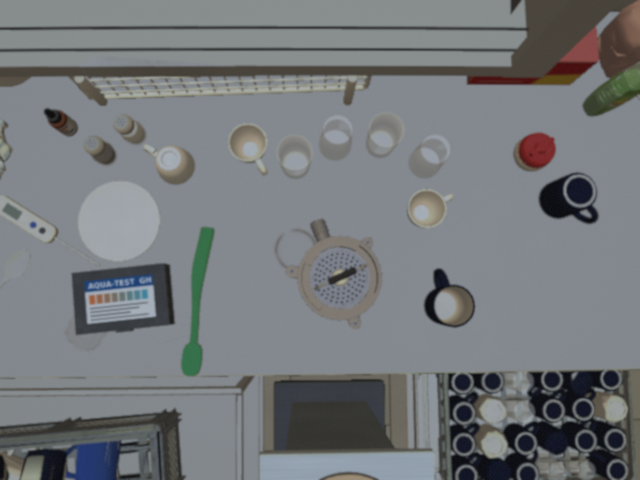

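View pics/scene.png

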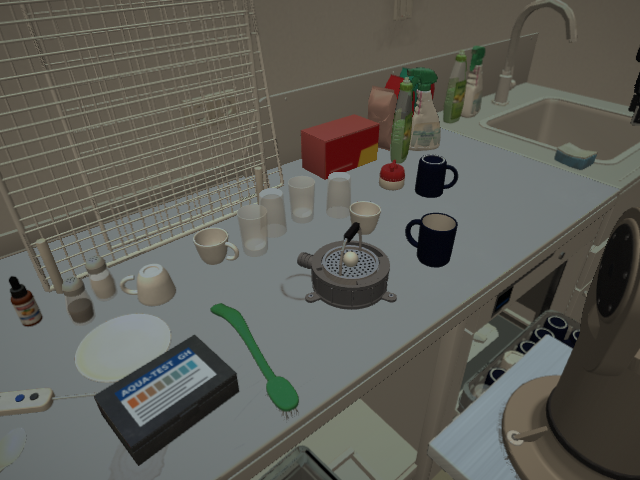

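The top view shows the sump centred near (340,277) with its spigot tip at (319,222). The grip bar runs from (330,282) to (356,269). The brush is on the left at (197,300), the mug at (452,305) and the cup at (427,208). The scene view confirms that the ball is in the dish and the bail is standing upright. Next I'll measure from the depth data.

```bash
cat > h.py <<'E'
import cv2,numpy as np
from rig import arm
def cloud(n,p,d):
    c=arm.calibration(n);K,D=c["camera_matrix"],np.array(c["distortion"])
    v,u=np.mgrid[0:480,0:640]
    q=cv2.undistortPoints(np.stack([u,v],-1).reshape(-1,1,2).astype(np.float64),K,D).reshape(480,640,2)
    X=np.concatenate([q*d[...,None],d[...,None]],-1)
    return (X-c["t"])@c["R"]
def axis(P):
    c,(w,h),a=cv2.minAreaRect(P.astype(np.float32)*1000); return np.array(c)/1000,w,h,a
E
python3 - <<'E'
from h import *
f=np.load("pics/top.npz");p,d=f["p"],f["d"];W=cloud("top",p,d)
m=np.zeros((480,640),bool);m[225:330,290:390]=1;m&=d>0
g=m&(W[...,2]>.11)&(W[...,2]<.15)
G=W[g];print("grip n",len(G),G.mean(0),np.median(G[:,2]),axis(G[:,:2]))
dark=m&(p.sum(2)<150);Gd=W[dark];print("dark",dark.sum(),np.median(Gd,0))
# sump rim
r=m&(W[...,2]>.047)&(W[...,2]<.062);R=W[r]
c,rad=cv2.minEnclosingCircle(R[:,:2].astype(np.float32)*1000);print("rim",r.sum(),c,rad,np.median(R[:,2]))
# spigot
m2=np.zeros_like(m);m2[215:250,300:340]=1
s=m2&(W[...,2]>.015)&(d>0);S=W[s]
c=np.array(c)/1000;rr=np.linalg.norm(S[:,:2]-c,axis=1);S=S[(rr>.085)&(rr<.12)];v=S[:,:2].mean(0)-c;print("spigot",len(S),S.mean(0),np.degrees(np.arctan2(v[1],v[0])))
# fine crops
cv2.imwrite("pics/crop.png",cv2.resize(p[210:335,270:400],None,fx=4.6,fy=4.6,interpolation=cv2.INTER_CUBIC))
E
```

```text
grip n 281 [0.46457141 0.01435449 0.12753334] 0.12925655544933057 (array([0.46466776, 0.01422155]), 12.005716323852539, 81.83861541748047, 24.00179672241211)
dark 126 [0.46380056 0.0128094  0.13061074]
rim 4102 (465.1774597167969, 13.103815078735352) 74.5569076538086 0.05293894455324134
spigot 236 [0.55722501 0.04833288 0.03332925] 20.943189196707657
```

View pics/crop.png

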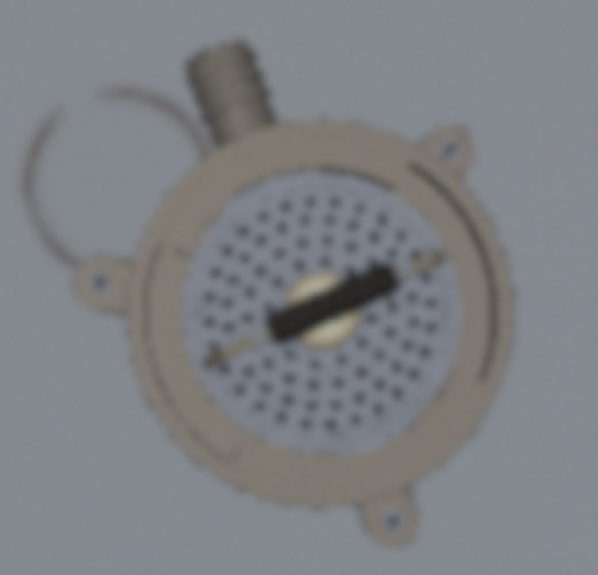

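The grip centre is at (0.465, 0.014). Strainer x points at about 24° and sump x at about 21°, so the strainer is locked as described. Now I'll move over it in two steps, turning anticlockwise (negative yaw).

```bash
python3 -m creep '{"delta_pos":[[0.1,-0.11,0],[0.2,-0.23,0],[0.3,-0.35,0],[0.4,-0.47,0],[0.5,-0.58,0],[0.54,-0.63,0],[0.54,-0.63,0],[0.54,-0.63,0]],"yaw":[-0.2,-0.4,-0.6,-0.8,-1,-1,-1,-1]}' 1 25
python3 - <<'E'
from h import *
s=arm.read_state();R=s["tcp_rot"];print(s["qpos"],s["clock"])
print((R.T@(np.array([.4648,.0138,.23])-s["ee_pos"]))/.4, (24.3-np.degrees(np.arctan2(R[1,1],R[0,1])))/-45)
E
```

```text
clock: 1.1
ee_pos: [0.3659, -0.3033, 0.2312]
tcp_rot: [[0.369, 0.929, -0.0], [0.929, -0.369, -0.0], [-0.0, -0.0, -1.0]]
contact_force: [-1.1, -0.6, -0.3]
gripper_width: 0.998
gripper_force: 0.0
[ 0.80633451  0.1628337  -0.2721727   2.00245863  0.05295772  0.98289068
  0.13034347] 1.1
[ 0.82807049 -0.06262658  0.00269998] -1.021098977927641
```

```bash
python3 -m creep '{"delta_pos":[[0.14,-0.01,0],[0.28,-0.02,0],[0.42,-0.03,0],[0.56,-0.04,0],[0.7,-0.05,0],[0.79,-0.06,0],[0.828,-0.063,0],[0.828,-0.063,0],[0.828,-0.063,0],[0.828,-0.063,0]],"yaw":[-0.2,-0.4,-0.6,-0.8,-1,-1,-1,-1,-1,-1]}' 1 25
python3 - <<'E'
from h import *
s=arm.read_state();R=s["tcp_rot"];print(s["qpos"],s["clock"])
print((R.T@(np.array([.4648,.0138,.103])-s["ee_pos"]))/.4, (24.3-np.degrees(np.arctan2(R[1,1],R[0,1])))/-45)
p,d=arm.camera("wrist");cv2.imwrite("pics/w1.png",p)
c=arm.calibration("wrist")
for P in ([.4648,.0138,.13],[.4648,.0138,.103]):
    print(cv2.projectPoints(np.array([P]),cv2.Rodrigues(c["R"])[0],c["t"],c["camera_matrix"],c["distortion"])[0].ravel())
W=cloud("wrist",p,d);g=(d>0)&(W[...,2]>.122)&(W[...,2]<.14)&(np.hypot(W[...,0]-.465,W[...,1]-.014)<.035)
print(g.sum(),axis(W[g][:,:2]) if g.sum()>9 else 0, np.median(W[g],0))
E
```

```text
clock: 2.35
ee_pos: [0.4646, 0.0135, 0.2312]
tcp_rot: [[-0.395, 0.919, -0.0], [0.919, 0.395, -0.0], [-0.0, -0.0, -1.0]]
contact_force: [-0.4, 0.3, 0.5]
gripper_width: 1.002
gripper_force: 0.0
[ 0.3990134   0.18135924 -0.62098431  2.00522364  0.12608007  0.9923684
  0.12288711] 2.35
[0.0006717  0.00086862 0.32044918] -0.022706686219316593
[318.27975687 242.62316671]
[318.29253592 232.97661598]
1118 (array([0.46487167, 0.01327885]), 11.617631912231445, 61.90098190307617, 23.52096176147461) [0.46447509 0.01500038 0.12961338]
```

View pics/w1.png

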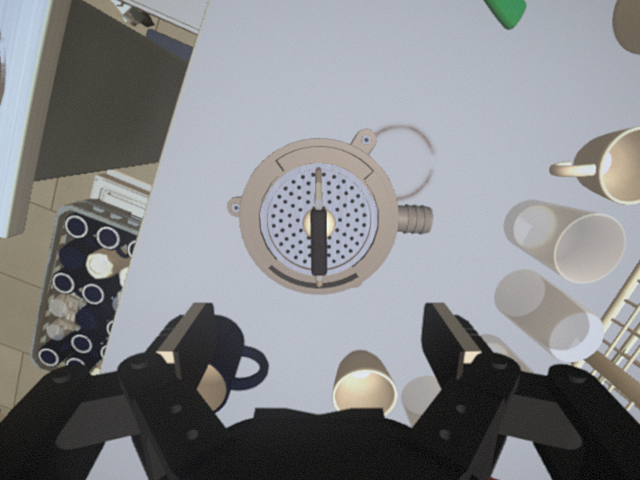

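The grip bar is vertical in the wrist view, from (319,205) to (319,275), and lies midway between the fingers. I'll descend, then close lightly.

```bash
python3 -m creep '{"delta_pos":[[0,0,0.06],[0,0,0.12],[0,0,0.18],[0,0,0.24],[0,0,0.29],[0,0,0.32],[0,0,0.32],[0,0,0.32]],"yaw":[0,0,0,0,0,0,0,0]}' 1 25
python3 -m creep '{"delta_pos":[[0,0,0],[0,0,0],[0,0,0],[0,0,0],[0,0,0],[0,0,0],[0,0,0],[0,0,0],[0,0,0],[0,0,0]],"yaw":[0,0,0,0,0,0,0,0,0,0]}' 0 25
python3 - <<'E'
from h import *
s=arm.read_state();print(s["qpos"],s["moment"])
E
```

```text
clock: 3.4
ee_pos: [0.4653, 0.0149, 0.104]
tcp_rot: [[-0.397, 0.918, 0.001], [0.918, 0.397, 0.0], [-0.0, 0.001, -1.0]]
contact_force: [0.6, 0.1, 0.3]
gripper_width: 1.002
gripper_force: 0.0
clock: 4.65
ee_pos: [0.4645, 0.0149, 0.1033]
tcp_rot: [[-0.397, 0.918, -0.0], [0.918, 0.397, -0.0], [-0.0, -0.0, -1.0]]
contact_force: [-2.4, -0.6, 0.9]
gripper_width: 0.137
gripper_force: 30.4
[ 0.31350765  0.37093678 -0.56509179  2.1279589   0.29924454  0.71916029
 -0.03965316] [-0.136737    0.47133586 -0.01151242]
```

```bash
python3 -m creep '{"delta_pos":[[0,0,0],[0,0,0],[0,0,0],[0,0,0],[0,0,0],[0,0,0],[0,0,0],[0,0,0],[0,0,0],[0,0,0],[0,0,0],[0,0,0],[0,0,0],[0,0,0],[0,0,0],[0,0,0],[0,0,0],[0,0,0],[0,0,0],[0,0,0]],"yaw":[-0.02,-0.05,-0.1,-0.15,-0.2,-0.26,-0.32,-0.38,-0.44,-0.5,-0.56,-0.62,-0.68,-0.74,-0.8,-0.85,-0.89,-0.92,-0.92,-0.92]}' 0 25
python3 - <<'E'
from h import *
s=arm.read_state();print(s["qpos"],s["moment"])
E
```

```text
clock: 7.15
ee_pos: [0.4647, 0.015, 0.1033]
tcp_rot: [[-0.905, 0.426, -0.0], [0.426, 0.905, 0.0], [0.0, -0.0, -1.0]]
contact_force: [-0.1, 0.5, -2.2]
gripper_width: 0.134
gripper_force: 29.8
[ 0.44658347  0.4081901  -0.72850859  2.11995695  0.39806186  0.75000683
  0.59304196] [0.01518263 0.05629421 0.01429324]
```

```bash
python3 -m creep '{"delta_pos":[[0,0,0],[0,0,0],[0,0,0],[0,0,0],[0,0,0],[0,0,0],[0,0,0],[0,0,0],[0,0,0],[0,0,0],[0,0,0],[0,0,0],[0,0,0],[0,0,0],[0,0,0],[0,0,0],[0,0,0],[0,0,0],[0,0,0],[0,0,0]],"yaw":[-0.02,-0.05,-0.1,-0.15,-0.2,-0.26,-0.32,-0.38,-0.44,-0.5,-0.56,-0.62,-0.68,-0.74,-0.8,-0.85,-0.88,-0.9,-0.9,-0.9]}' 0 25
python3 - <<'E'
from h import *
s=arm.read_state();print(s["qpos"],s["moment"])
p,d=arm.camera("top");W=cloud("top",p,d)
g=(d>0)&(W[...,2]>.115)&(W[...,2]<.14)&(p.sum(2)<150)&(np.hypot(W[...,0]-.465,W[...,1]-.014)<.035);print(g.sum())
p2,_=arm.camera("wrist")
p3,_=arm.camera("scene")
cv2.imwrite("pics/two.png",np.vstack([np.hstack([cv2.resize(p[210:335,270:400],(400,385)),cv2.resize(p3[210:320,290:405],(400,385))])]))
cv2.imwrite("pics/w2.png",p2)
E
```

```text
clock: 9.65
ee_pos: [0.4651, 0.0143, 0.1035]
tcp_rot: [[-0.965, -0.264, 0.001], [-0.264, 0.965, -0.001], [-0.0, -0.001, -1.0]]
contact_force: [-0.0, -4.6, 1.9]
gripper_width: 0.134
gripper_force: 30.7
[ 0.57338944  0.45968257 -0.8908554   2.11236041  0.50654531  0.79413772
  1.20341045] [-1.19432923 -0.20922875 -0.26828626]
0
```

View pics/w2.png

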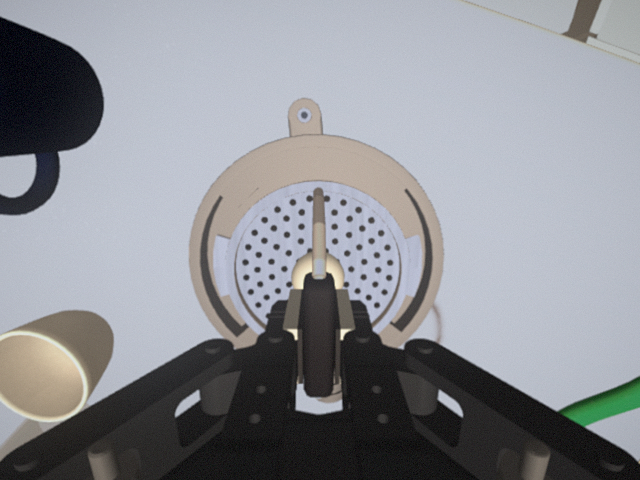

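View pics/two.png

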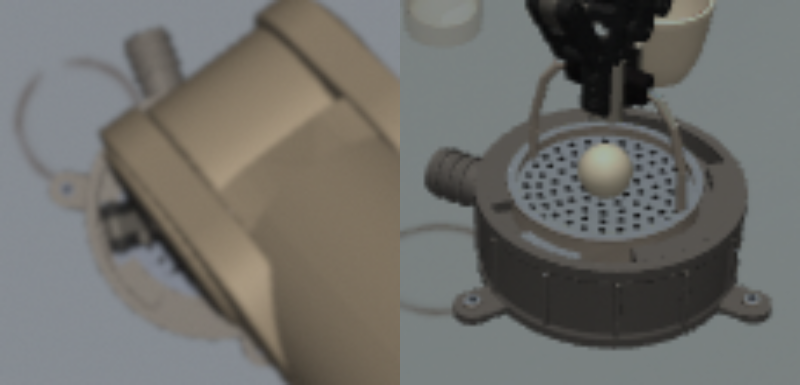

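In the wrist view the lugs at (222,265) and (413,265) sit centred in the gaps between the tabs. The ball is in the middle of the dish. I'll lift gently.

```bash
python3 -m creep '{"delta_pos":[[0,-0.001,0],[0,-0.002,0],[0,-0.002,-0.002],[0,-0.002,-0.005],[0,-0.002,-0.009],[0,-0.002,-0.014],[0,-0.002,-0.02],[0,-0.002,-0.027],[0,-0.002,-0.034],[0,-0.002,-0.041],[0,-0.002,-0.048],[0,-0.002,-0.054],[0,-0.002,-0.058],[0,-0.002,-0.06],[0,-0.002,-0.06],[0,-0.002,-0.06]],"yaw":[0,0,0,0,0,0,0,0,0,0,0,0,0,0,0,0]}' 0 28
python3 - <<'E'
from h import *
s=arm.read_state();print(s["qpos"],s["moment"])
E
```

```text
clock: 11.8
ee_pos: [0.4649, 0.0142, 0.1272]
tcp_rot: [[-0.964, -0.264, -0.0], [-0.264, 0.964, -0.0], [0.0, 0.0, -1.0]]
contact_force: [0.2, 0.4, -2.6]
gripper_width: 0.134
gripper_force: 29.7
[ 0.60823293  0.42339071 -0.92474232  2.09395558  0.45749533  0.83699761
  1.2481227 ] [ 0.0109187  -0.0086898  -0.01503531]
```

It's free: the load of 2.6 N matches the strainer plus the ball. I'll carry on up.

```bash
python3 -m creep '{"delta_pos":[[0,0,-0.002],[0,0,-0.006],[0,0,-0.012],[0,0,-0.022],[0,0,-0.034],[0,0,-0.046],[0,0,-0.058],[0,0,-0.07],[0,0,-0.082],[0,0,-0.094],[0,0,-0.106],[0,0,-0.118],[0,0,-0.13],[0,0,-0.142],[0,0,-0.154],[0,0,-0.164],[0,0,-0.171],[0,0,-0.175],[0,0,-0.175],[0,0,-0.175]],"yaw":[0,0,0,0,0,0,0,0,0,0,0,0,0,0,0,0,0,0,0,0]}' 0 28
python3 -m creep '{"delta_pos":[[0,0,0],[0,0,0],[0,0,0],[0,0,0],[0,0,0],[0,0,0],[0,0,0],[0,0,0]],"yaw":[0,0,0,0,0,0,0,0]}' 0 28
python3 - <<'E'
from h import *
p2,_=arm.camera("wrist");p3,_=arm.camera("scene")
cv2.imwrite("pics/end.png",np.hstack([cv2.resize(p2,(400,300)),cv2.resize(p3[180:315,280:460],(400,300))]))
E
```

```text
clock: 14.3
ee_pos: [0.4648, 0.0142, 0.1972]
tcp_rot: [[-0.964, -0.264, -0.0], [-0.264, 0.964, 0.0], [0.0, 0.0, -1.0]]
contact_force: [0.1, -0.3, -3.7]
gripper_width: 0.132
gripper_force: 29.7
clock: 15.3
ee_pos: [0.4649, 0.0142, 0.1973]
tcp_rot: [[-0.964, -0.264, -0.0], [-0.264, 0.964, -0.0], [0.0, -0.0, -1.0]]
contact_force: [-0.2, 0.3, -3.5]
gripper_width: 0.138
gripper_force: 29.7
```

View pics/end.png

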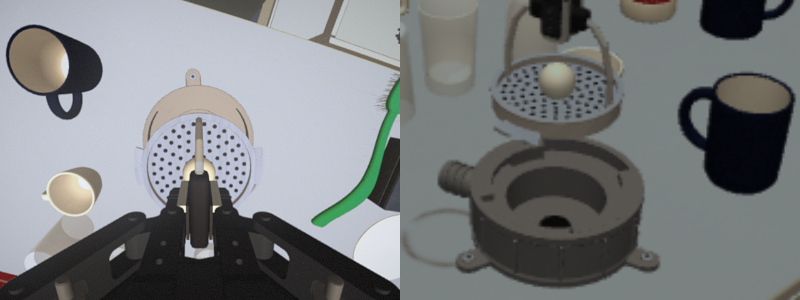

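The strainer hangs level 94 mm above its seat, with the ball central and the bystanders untouched.

```bash
python3 -c "
from rig import arm
print(arm.hand_in())"
```

```text
the job is handed in; nothing more can be done
None
```

I turned the strainer about 81° anticlockwise until its lugs were clear and lifted it about 94 mm. I handed it in held level and still over the sump with the ball in the middle of the dish; no verdict came back.

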